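Zero the taller shellac mill and back it off two marks

ROBOT

A 6-joint arm with a two-finger parallel gripper is mounted at the origin on the work surface; the furniture and walls round the work are solid. World frame = base frame: x ahead of the robot, y to its left, z up, the work surface at z = 0. Lengths are in m, angles in rad, forces in N, time in s.
With the tool pointing down it reaches from about 0.35 to 0.975 m from the base axis. Payload 4.9 kg.
Tool frame: the origin (TCP) lies between the finger pads; the fingertips stand 19 mm ahead of it and the grasp point (between the pads) is the TCP; z points along the fingers, y is the direction in which the jaws open and shut (so a half turn about z gives the same grasp; the last joint's range is limited). The gripper opens to 85 mm and grips with 20 to 120 N. Pads are 22 mm wide; open, the fingers measure 114 mm over their backs; the gripper's body (76 mm by 85 mm) begins 54 mm behind the grasp point. The pads swing forward as they close: fully open they stand 13 mm farther back than shut.
Start: joints at [-1.259, 0.053, 1.613, -0, 1.476, -0.119], TCP at [0.261, -0.568, 0.25] pointing down, gripper open.
Joint ranges: [-3.01, 3.01], [-1.01, 2.22], [0.06, 2.58], [-1.02, 4.17], [0.09, 2.62], [-3.14, 3.14]. Speed limits (rad/s): [2.57, 2.57, 3.14, 3.14, 3.14, 3.14].

INTERFACE

Orientations are given as a unit quaternion [w, x, y, z].
In Python, from plant import state, grab_frame, calibration, job_done gives the robot as it stands. The module is installed in compiled form; this text tells all that it offers.
- The arm moves only by the tool servo_tool, never from a script. Its argument "deltas" is a list that holds one entry, the list of rows, each a list of 5 numbers: the finger opening in mm, from 0 to 85.4, then the shift along the world's x, y, z in mm, then the turn about the world's z in units of 6 degrees (1.0 is 6 degrees). A call has 1 to 5 rows; each row is the pose to reach, as a shift and turn from the pose commanded when the call began; what a row does not reach only later rows make up. A row lasts 1/8 s, in which the tool goes at most 62.5 mm and 10.7 degrees, less where a joint would pass 70% of its speed; a pose out of reach is approached as far as the arm can. A call with a gripper value outside its range is refused whole. The fingers move at their own pace and stop on an object; the grip force is fixed at half the most. Time passes only in rows, so rows that repeat a pose let the fingers close. It gives the time, the measured TCP pose, the force and the opening at its end, in the units of the state.
- state(): the state, without advancing time (a new reading comes with each control period).
- grab_frame(name): name is "side" or "top"; returns the picture (400x640x3 uint8, red, green, blue); there is no depth.
- calibration(name): a dict with "intrinsics" (3x3 intrinsics, pixels), "world_from_camera" (4x4, takes a point from camera to world coordinates). Camera axes: x right, y down, z forward; pixel columns grow to the right and rows downward; lengths in m; the calibration is good to about 2 mm. A picture is of the moment at which its call begins. calibration takes no time and is no camera call.
- job_done(): hands the job in, once; it reports no verdict.
The state is a dict: "time": time; "joint_pos": joint angles; "joint_vel": joint speeds; "joint_efforts": joint torques, N m; "tool_pos": TCP position; "tool_rot": TCP orientation; "contact_force": force on the tool from outside, world axes, zero at the start; "ft_torque": the same for the moment, N m; "gripper_width": opening from 0.0 (shut) to 1.0 (fully open).
Only numpy, scipy, OpenCV 4.12 (cv2) and the standard library are available. Lean on these libraries where they do the work, as an engineer would, in place of code of your own. Each camera call takes 0.05 s, during which the arm holds its last target.

TASK

Set the grind of the taller of the two hand mills on the bench: turn the wooden bar on its top clockwise, seen from above, until the burrs touch and it stops, then turn it back anticlockwise by two marks of its dial (20 degrees a mark), and let go. Leave the bar of the shorter mill as it is set and do not shift the tape measure that lies between the mills.

Things in the scene. Friction and masses are not known exactly. Their poses are not given: they have to be found in the camera images.
- tall_mill_adjuster (a joint): Setting of the taller mill in rad: 0 where the burrs touch (hard stop; the bar's nose points at the dial's long thick mark), growing as the bar turns anticlockwise seen from above, to 1.8. Short marks follow the long one anticlockwise every 20 deg (0.349). Starts at 1.0 to 1.4; friction about 0.12 N m; stays where left. The bar turns about the mill's upright axis and does not rise or sink.
- tall_mill_grip (a point): Centre of the level wooden bar on the taller grey mill (fixed; aluminium dial 104 mm wide, its top 150 mm up), on the turning axis, 175 mm above the bench. Bar 64 long, 14 wide, 26 mm high, 12 mm clear of the dial on an 18 mm hub; grip its flat long sides from above. x: along the bar to its pointed dark steel nose (tip 47 mm from the axis); y: across; z: up. Turns with the bar.
- short_mill_nose (a point): Tip of the steel nose of the like bar on the shorter mill (same build, dial top 95 mm and bar top 133 mm above the bench): 47 mm from that mill's axis, 114 mm above the bench; x points outward along the bar. To be left as it is.
- tape_center (a point): Centre, half-way up, of a loose tape measure, 36 x 82 x 66 mm (x, y, z), standing on the bench between the two mills. To be left where it is.

How it is judged:
On the way:
1. the taller mill's bar is turned clockwise to within 10 degrees of the stop where the burrs touch (value of joint tall_mill_adjuster below 0.175 rad), for 0.2 s.
At the end, for the whole second after the job is handed in: After touching the stop, the taller mill's bar rests two marks (40 degrees, within 10 degrees either way) anticlockwise of it; the shorter mill's bar is where it was (nose within 12 mm) and the tape measure within 30 mm of where it stood (value of joint tall_mill_adjuster between 0.523 and 0.873 rad and velocity of joint tall_mill_adjuster between -0.05 and 0.05 rad/s and distance of short_mill_nose from where it was at the start of the episode below 0.012 m and distance of tape_center from where it was at the start of the episode below 0.03 m).
It fails at once if the shorter mill's bar is turned (its nose moves more than 12 mm) (distance of short_mill_nose from where it was at the start of the episode above 0.012 m).
It fails at once if the tape measure is shifted more than 30 mm (distance of tape_center from where it was at the start of the episode above 0.03 m).
It also fails if it takes over 38 s, if anything falls off the work surface, if the arm or the gripper's body presses on something with over 40 N, if the wrist force passes 120 N, or if a joint passes its speed limit or range.

## Working session

There is one attempt and no reset: what is moved stays moved. The work goes in short steps, Python scripts to look and compute and a tool call to move; the robot and the scene stay as the last step left them, time stands still between calls to the robot, and variables do not carry over. Pictures are saved under pics/ and viewed, and the job is handed in when it is done.

Besides the shell and the picture viewer there is one more tool, called after ">>>" in YAML: its name, and indented under it one key for each argument. servo_tool: Moves the arm, as the interface text tells. Its arguments: {"type":"object","properties":{"deltas":{"type":"array","items":{"type":"array","items":{"type":"array","items":{"type":"number"}}}}},"required":["deltas"]}

```bash
mkdir -p pics; python3 - <<'E'
from plant import *
import cv2
for n in ("side","top"):
    im=grab_frame(n); cv2.imwrite(f"pics/{n}0.png",im[:,:,::-1])
    c=calibration(n); print(n,c["intrinsics"],c["world_from_camera"])
print(state())
E
```

```text
side [[377.85820922   0.         320.42822485]
 [  0.         377.85820922 199.07241092]
 [  0.           0.           1.        ]] [[-0.97008651 -0.14347633  0.19582317  0.34639447]
 [-0.24215453  0.62882678 -0.73887622  0.69702377]
 [-0.0171276  -0.76419331 -0.64475982  0.70479418]
 [ 0.          0.          0.          1.        ]]
top [[443.86102773   0.         321.99177217]
 [  0.         443.86102773 192.67594548]
 [  0.           0.           1.        ]] [[-0.01143656 -0.98490156  0.17273716  0.33696101]
 [-0.99985902  0.01338765  0.0101343   0.02029121]
 [-0.01229383 -0.1725969  -0.98491582  1.17242019]
 [ 0.          0.          0.          1.        ]]
{'time': 0.1, 'joint_pos': array([-1.25899299e+00,  5.33372857e-02,  1.61417772e+00, -2.03249674e-05,
        1.47599257e+00, -1.19015995e-01]), 'joint_vel': array([-1.41962739e-03, -1.39234204e-03, -1.71251600e-03,  5.45417841e-04,
       -5.50289896e-04,  5.43124631e-05]), 'joint_efforts': array([ 6.11625292e-04, -3.94907463e+01, -3.71363032e+01, -1.05640179e-04,
        3.93429204e-03,  6.22088301e-07]), 'tool_pos': array([ 0.26083073, -0.56738307,  0.24914456]), 'tool_rot': array([-9.52039874e-04,  9.76888256e-01,  2.13748495e-01, -1.02219017e-04]), 'contact_force': array([-0.23794457,  0.28277162,  0.04853891]), 'ft_torque': array([-0.01424002,  0.03182557,  0.03085088]), 'gripper_width': 0.9986743627012482}
```

View pics/top0.png

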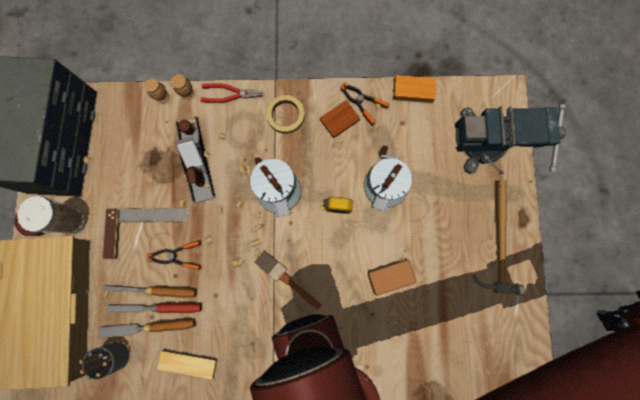

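View pics/side0.png

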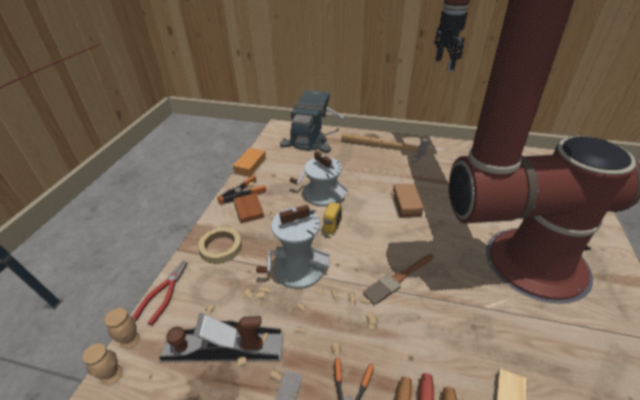

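The top view shows two mills, with dials near (273,182) and (389,181), and the yellow tape at (339,205). In the side view the nearer mill (297,245) is the taller one, which is the left mill in the top view. I'll zoom in next.

```bash
cat > h.py <<'E'
import numpy as np, cv2
from plant import *
def ray(n,u,v,z):
    c=calibration(n);K=np.array(c["intrinsics"]);T=np.array(c["world_from_camera"])
    d=T[:3,:3]@np.linalg.solve(K,[u,v,1.]);o=T[:3,3]
    return o+d*(z-o[2])/d[2]
def proj(n,p):
    c=calibration(n);K=np.array(c["intrinsics"]);T=np.array(c["world_from_camera"])
    q=K@(T[:3,:3].T@(np.asarray(p)-T[:3,3]));return q[:2]/q[2]
E
python3 - <<'E'
from h import *
t=cv2.imread("pics/top0.png");s=cv2.imread("pics/side0.png")
a=cv2.resize(t[145:225,235:315],(400,400),interpolation=cv2.INTER_CUBIC)
b=cv2.resize(s[190:290,250:350],(400,400),interpolation=cv2.INTER_CUBIC)
cv2.imwrite("pics/z0.png",np.hstack([a,b]))
# dial ellipse & wood mask
hsv=cv2.cvtColor(t,cv2.COLOR_BGR2HSV)
for (u0,u1,v0,v1,z) in ((240,310,150,220,.188),(360,420,150,215,.133)):
    m=np.zeros(t.shape[:2],np.uint8)
    m[v0:v1,u0:u1]=((hsv[v0:v1,u0:u1,2]<110)&(t[v0:v1,u0:u1,2].astype(int)-t[v0:v1,u0:u1,0]>-20))*255
    n,l,st,ce=cv2.connectedComponentsWithStats(m)
    for i in range(1,n):
        if st[i,4]>15: 
            pts=np.argwhere(l==i)[:,::-1]; print(st[i],ce[i],cv2.minAreaRect(pts.astype(np.float32)), ray("top",*ce[i],z))
E
```

```text
[255 158   7   6  32] [257.375  160.1875] ((258.0, 160.5), (5.0, 6.0), 90.0) [0.5869904  0.17722415 0.188     ]
[261 166  22  28 161] [271.57142857 178.98757764] ((271.91998291015625, 179.5600128173828), (33.599998474121094, 6.0), 53.13010025024414) [0.54267152 0.14437599 0.188     ]
[279 174  20  28 107] [291.46728972 189.85046729] ((290.32073974609375, 189.62265014648438), (8.741573333740234, 30.886892318725586), 29.054607391357422) [0.51701918 0.09921708 0.188     ]
[379 150   8   9  52] [382.09615385 153.21153846] ((382.5, 154.0), (8.0, 7.0), 90.0) [ 0.61388479 -0.11503573  0.133     ]
[380 164  21  29 154] [390.05844156 177.63636364] ((389.64776611328125, 178.457275390625), (6.103230953216553, 33.25539779663086), 35.21759033203125) [ 0.5534964  -0.13191966  0.133     ]
[365 167  20  41 156] [371.16666667 187.44230769] ((372.065185546875, 187.1683349609375), (37.66372299194336, 14.439764976501465), 68.8387451171875) [ 0.53030806 -0.08615644  0.133     ]
```

View pics/z0.png

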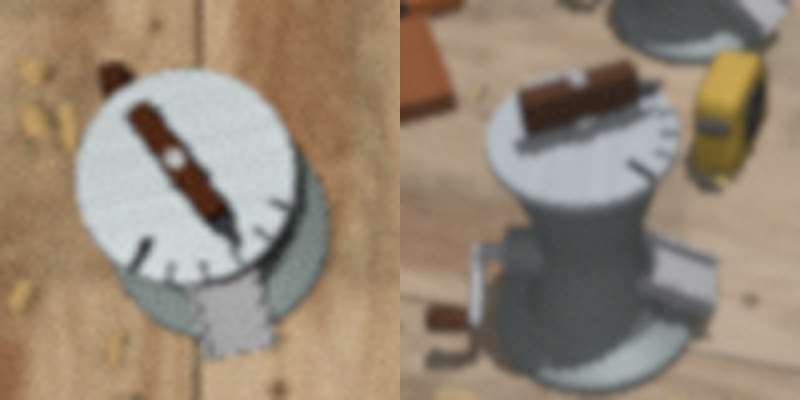

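```bash
python3 - <<'E'
from h import *
P=lambda x,y:(235+(x+.5)/5-.5,145+(y+.5)/5-.5)
S=lambda x,y:(250+(x-400+.5)/4-.5,190+(y+.5)/4-.5)
t=cv2.imread("pics/top0.png");hsv=cv2.cvtColor(t,cv2.COLOR_BGR2HSV)
m=np.zeros(t.shape[:2],np.uint8);m[150:215,240:310]=(hsv[150:215,240:310,2]>165)*255*(hsv[150:215,240:310,1]<50)
cs,_=cv2.findContours(m,cv2.RETR_EXTERNAL,cv2.CHAIN_APPROX_NONE);c=max(cs,key=cv2.contourArea);print("dial",cv2.fitEllipse(cv2.convexHull(c)))
b=ray("top",*P(174,158),.188);print("bolt",b,"side",ray("side",*S(577,77),.188))
d=ray("top",*P(187,175),.15);print("dialc",d,[np.linalg.norm(ray("top",*P(*q),.15)-d) for q in ((75,175),(303,175),(187,68),(187,283))])
print("side dial",ray("side",*S(583,137),.15))
n=ray("top",*P(237,243),.169);tail=ray("top",*P(136,107),.188)
k=ray("top",*P(142,254),.15)
ang=lambda p,c:np.degrees(np.arctan2(p[1]-c[1],p[0]-c[0]))
print("nose",n,np.linalg.norm((n-b)[:2]),ang(n,b),ang(n,d),"bar",ang(b,tail))
print("long",k,ang(k,b),ang(k,d))
for q in ((171,272),(205,268),(262,234),(281,204)):
    r=ray("top",*P(*q),.15);print(ang(r,d),np.linalg.norm((r-d)[:2]))
print("tape",ray("top",339,205,.066))
print(ray("top",389,181,.095))
s=state();print(s["tool_pos"]);from scipy.spatial.transform import Rotation as R
w,x,y,z=s["tool_rot"];print(R.from_quat([x,y,z,w]).as_matrix())
E
```

```text
dial ((271.2522888183594, 179.5569305419922), (42.540367126464844, 43.96324157714844), 59.48119354248047)
bolt [0.54920089 0.14936491 0.188     ] side [0.54915419 0.14738205 0.188     ]
dialc [0.5491261  0.14814341 0.15      ] [np.float64(0.052846612454866077), np.float64(0.05466338575948428), np.float64(0.05186663133898866), np.float64(0.05146434670532995)]
side dial [0.54688996 0.15201855 0.15      ]
nose [0.51297014 0.1225054  0.169     ] 0.045101000049104785 -143.44877111534637 -144.659746855425 bar -143.8115362384142
long [0.51168091 0.16893081 0.15      ] 152.45887880194235 150.96349388489278
171.23708069154648 0.04670599113950597
-168.8339211405089 0.0453389860684546
-129.02803115083987 0.045580989917317315
-108.13901161435176 0.04662418997325362
tape [ 0.49893013 -0.01078061  0.066     ]
[ 0.55296339 -0.13455229  0.095     ]
[ 0.26083073 -0.56738307  0.24914456]
[[ 9.08623141e-01  4.17616595e-01 -6.06707296e-04]
 [ 4.17616984e-01 -9.08621349e-01  1.81637482e-03]
 [ 2.07281066e-04 -1.90377147e-03 -9.99998166e-01]]
```

The taller mill's axis is at about (0.549, 0.1485). The nose points at -144° and the long mark is at 151°, so the setting is about 65° (1.13 rad). I'll move above it, turning the tool +11.3°.

>>> servo_tool:
  deltas:
    - [[85,20,48,2,0.4],[85,40,96,4,0.8],[85,60,144,6,1.2],[85,80,192,8,1.5],[85,96,240,10,1.9]]

```text
time: 0.72
tool_pos: [0.3572, -0.3261, 0.2598]
tool_rot: [-0.0, 0.951, 0.31, -0.0]
contact_force: [0.7, 0.2, -0.7]
gripper_width: 0.994
```

>>> servo_tool:
  deltas:
    - [[85,20,48,0,0],[85,40,96,0,0],[85,60,144,0,0],[85,80,192,0,0],[85,96,240,0,0]]

```text
time: 1.35
tool_pos: [0.4532, -0.0861, 0.2599]
tool_rot: [-0.0, 0.951, 0.31, -0.0]
contact_force: [0.2, -1.2, -0.2]
gripper_width: 0.997
```

>>> servo_tool:
  deltas:
    - [[85,20,48,0,0],[85,40,96,0,0],[85,60,144,0,0],[85,80,192,0,0],[85,96,236,0,0]]

```text
time: 1.98
tool_pos: [0.5492, 0.1499, 0.2597]
tool_rot: [-0.0, 0.951, 0.31, -0.0]
contact_force: [0.8, -0.2, 0.5]
gripper_width: 0.999
```

>>> servo_tool:
  deltas:
    - [[85,0,0,0,0],[85,0,0,0,0]]

```text
time: 2.22
tool_pos: [0.5486, 0.1479, 0.2597]
tool_rot: [0.0, 0.951, 0.31, -0.001]
contact_force: [-0.2, -0.1, 0.4]
gripper_width: 0.996
```

```bash
cat >> h.py <<'E'
from scipy.spatial.transform import Rotation as R
def st():
    s=state();w,x,y,z=s["tool_rot"];M=R.from_quat([x,y,z,w]).as_matrix()
    print("t",s["time"],"p",s["tool_pos"].round(4),"yaw",np.degrees(np.arctan2(M[1,1],M[0,1])).round(2),"F",s["contact_force"].round(2),"M",s["ft_torque"].round(2),"w",round(s["gripper_width"],3),"q6",s["joint_pos"][5])
E
python3 - <<'E'
from h import *
st()
s=grab_frame("side")[:,:,::-1];t=grab_frame("top")[:,:,::-1]
cv2.imwrite("pics/a1.png",np.hstack([cv2.resize(t[140:230,230:320],(400,400)),cv2.resize(s[180:280,250:350],(400,400))]))
E
```

```text
t 2.225 p [0.5486 0.1479 0.2597] yaw -53.9 F [-0.19 -0.12  0.41] M [ 0.01 -0.03  0.  ] w 0.996 q6 1.07335063887855
```

View pics/a1.png

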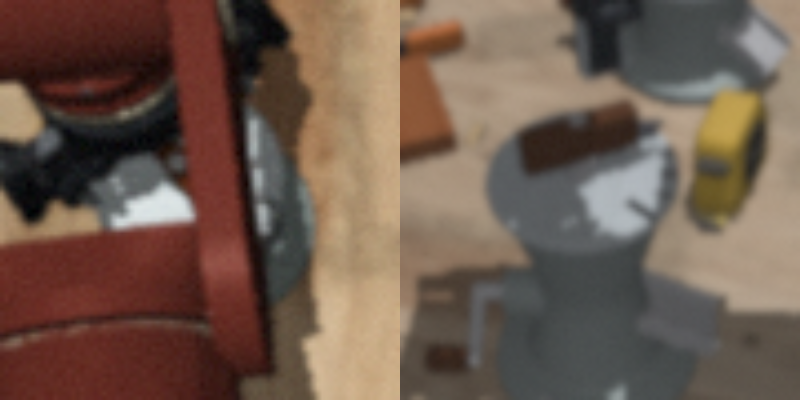

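The bar hasn't moved and the gripper is over it. Top view: dial partly hidden under the arm. Side view: bar at about (575,140) in the montage. I'll descend and close.

>>> servo_tool:
  deltas:
    - [[85,0,0,-25,0],[85,0,0,-50,0],[85,0,0,-70,0],[85,0,0,-81,0],[85,0,0,-81,0]]

```text
time: 2.95
tool_pos: [0.5486, 0.1478, 0.1785]
tool_rot: [-0.0, 0.951, 0.31, -0.001]
contact_force: [-0.2, -0.0, 0.1]
gripper_width: 0.993
```

>>> servo_tool:
  deltas:
    - [[30,0,0,0,0],[30,0,0,0,0],[30,0,0,0,0],[30,0,0,0,0],[30,0,0,0,0]]

```text
time: 3.58
tool_pos: [0.549, 0.1481, 0.1794]
tool_rot: [0.0, 0.951, 0.31, 0.0]
contact_force: [1.2, 0.1, -0.3]
gripper_width: 0.352
```

>>> servo_tool:
  deltas:
    - [[18,0,0,0,0],[12,0,0,0,0],[8,0,0,0,0],[5,0,0,0,0],[5,0,0,0,0]]

```text
time: 4.2
tool_pos: [0.5487, 0.1485, 0.1795]
tool_rot: [-0.0, 0.951, 0.31, -0.0]
contact_force: [-4.2, 2.3, 4.2]
gripper_width: 0.153
```

```bash
python3 - <<'E'
from h import *
st()
s=grab_frame("side")[:,:,::-1]
cv2.imwrite("pics/a2.png",cv2.resize(s[150:270,230:380],(750,600)))
E
```

```text
t 4.2 p [0.5487 0.1485 0.1795] yaw -53.9 F [-4.22  2.31  4.19] M [0.47 0.71 0.06] w 0.153 q6 1.0736522609649815
```

View pics/a2.png

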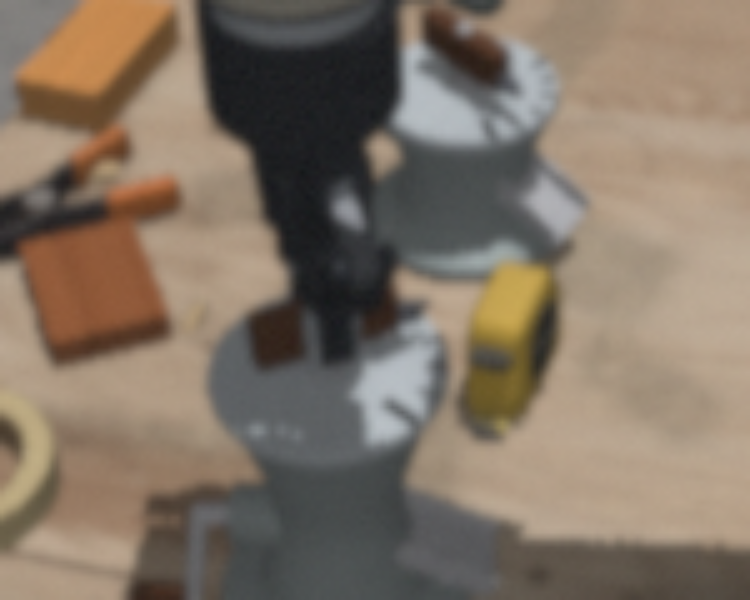

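The bar is gripped at its centre (opening about 13 mm) with low forces. Now I'll turn it clockwise.

>>> servo_tool:
  deltas:
    - [[5,0,0,0,-1],[5,0,0,0,-2],[5,0,0,0,-3],[5,0,0,0,-4],[5,0,0,0,-5]]

```text
time: 4.88
tool_pos: [0.5487, 0.1485, 0.1795]
tool_rot: [-0.0, 0.999, 0.052, -0.0]
contact_force: [-4.4, 3.3, 3.8]
gripper_width: 0.158
```

```bash
python3 - <<'E'
from h import *
st()
E
```

```text
t 4.875 p [0.5487 0.1485 0.1795] yaw -84.09 F [-4.4   3.32  3.8 ] M [0.54 0.68 0.15] w 0.158 q6 1.6004564368477594
```

>>> servo_tool:
  deltas:
    - [[5,0,0,0,-1],[5,0,0,0,-2],[5,0,0,0,-3],[5,0,0,0,-4],[5,0,0,0,-5]]

```text
time: 5.5
tool_pos: [0.5487, 0.1486, 0.1796]
tool_rot: [-0.0, 0.978, -0.209, -0.0]
contact_force: [-4.9, 1.8, 4.1]
gripper_width: 0.154
```

```bash
python3 - <<'E'
from h import *
st()
s=grab_frame("side")[:,:,::-1]
cv2.imwrite("pics/a3.png",cv2.resize(s[150:270,230:380],(750,600)))
E
```

```text
t 5.5 p [0.5487 0.1486 0.1796] yaw -114.09 F [-4.93  1.78  4.14] M [0.54 0.73 0.11] w 0.154 q6 2.12406587769991
```

View pics/a3.png

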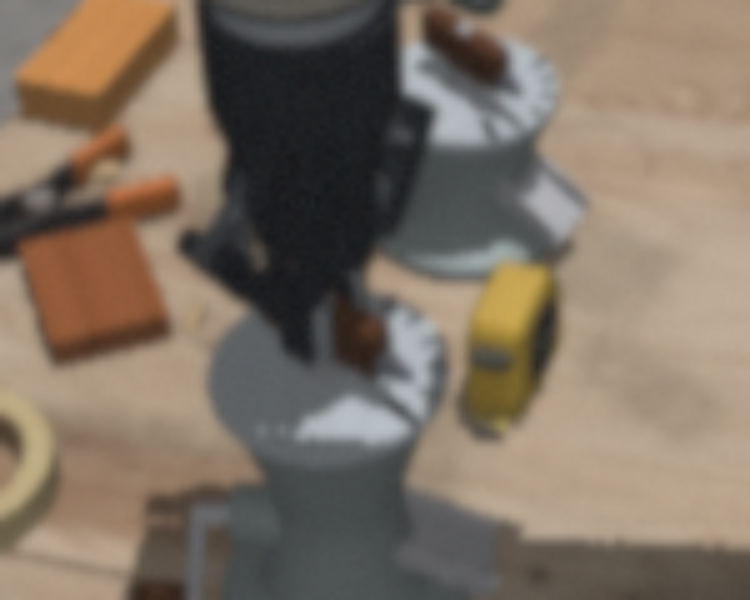

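The nose (380,372) is almost on the long mark (400,405). I'll finish in 1.5 to 3° steps and watch the moment.

>>> servo_tool:
  deltas:
    - [[5,0,0,0,-0.3],[5,0,0,0,-0.5]]

```text
time: 5.8
tool_pos: [0.5487, 0.1486, 0.1796]
tool_rot: [-0.0, 0.973, -0.233, -0.0]
contact_force: [-4.0, 3.4, 4.5]
gripper_width: 0.156
```

```bash
python3 -c "
from h import *
st()"
```

```text
t 5.8 p [0.5487 0.1486 0.1796] yaw -116.93 F [-3.98  3.39  4.49] M [0.54 0.69 0.08] w 0.156 q6 2.1737046629179315
```

>>> servo_tool:
  deltas:
    - [[5,0,0,0,-0.2],[5,0,0,0,-0.4]]

```text
time: 6.05
tool_pos: [0.5487, 0.1486, 0.1796]
tool_rot: [-0.0, 0.967, -0.253, -0.0]
contact_force: [-4.1, 4.9, 4.6]
gripper_width: 0.154
```

```bash
python3 -c "
from h import *
st()"
```

```text
t 6.05 p [0.5487 0.1486 0.1796] yaw -119.32 F [-4.1   4.94  4.56] M [0.55 0.71 0.25] w 0.154 q6 2.2154790442254453
```

>>> servo_tool:
  deltas:
    - [[5,0,0,0,-0.2],[5,0,0,0,-0.3]]

```text
time: 6.3
tool_pos: [0.5487, 0.1486, 0.1796]
tool_rot: [-0.0, 0.964, -0.267, -0.0]
contact_force: [-3.7, 3.4, 3.0]
gripper_width: 0.152
```

```bash
python3 -c "
from h import *
st()"
```

```text
t 6.3 p [0.5487 0.1486 0.1796] yaw -121.0 F [-3.68  3.38  3.  ] M [0.52 0.73 0.8 ] w 0.152 q6 2.2450635064258693
```

>>> servo_tool:
  deltas:
    - [[5,0,0,0,-0.2],[5,0,0,0,-0.3]]

```text
time: 6.55
tool_pos: [0.5489, 0.1485, 0.1796]
tool_rot: [-0.0, 0.959, -0.282, -0.0]
contact_force: [-3.7, 3.2, 4.6]
gripper_width: 0.156
```

```bash
python3 - <<'E'
from h import *
st()
s=grab_frame("side")[:,:,::-1]
cv2.imwrite("pics/a4.png",cv2.resize(s[150:270,230:380],(750,600)))
E
```

```text
t 6.55 p [0.5489 0.1485 0.1796] yaw -122.78 F [-3.67  3.16  4.55] M [0.56 0.78 1.33] w 0.156 q6 2.276079219611121
```

View pics/a4.png

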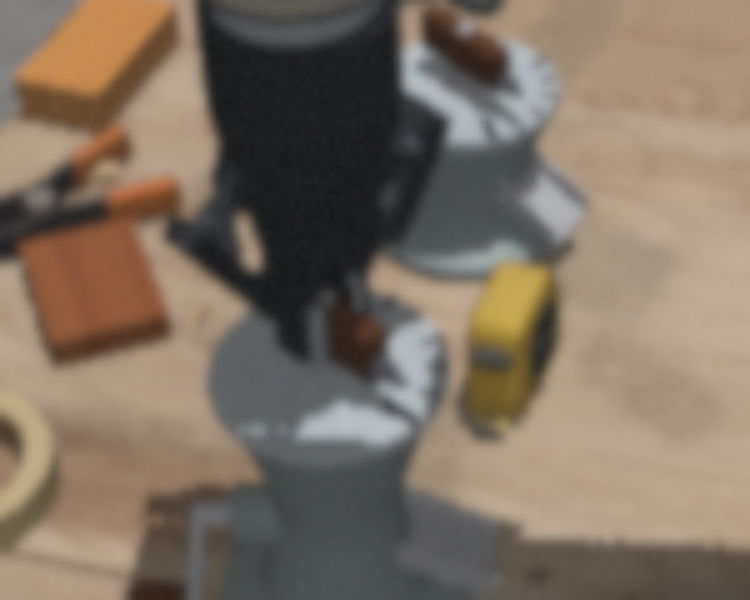

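The moment rises steeply from about yaw -119° (0.1 to 1.3 N m), and the nose is on the long mark. That is the stop, as predicted. Next I'll turn back 40° to yaw -79°, which is +7.3 units.

>>> servo_tool:
  deltas:
    - [[5,0,0,0,1],[5,0,0,0,2],[5,0,0,0,3],[5,0,0,0,4],[5,0,0,0,5]]

```text
time: 7.22
tool_pos: [0.5488, 0.1485, 0.1795]
tool_rot: [-0.001, 1.0, -0.025, -0.0]
contact_force: [-4.2, 3.5, 5.1]
gripper_width: 0.156
```

>>> servo_tool:
  deltas:
    - [[5,0,0,0,0.8],[5,0,0,0,1.6],[5,0,0,0,2.3],[5,0,0,0,2.3]]

```text
time: 7.72
tool_pos: [0.5488, 0.1485, 0.1795]
tool_rot: [-0.001, 0.996, 0.094, -0.0]
contact_force: [-4.8, 3.6, 4.9]
gripper_width: 0.149
```

>>> servo_tool:
  deltas:
    - [[30,0,0,0,0],[50,0,0,0,0],[85,0,0,0,0],[85,0,0,0,0],[85,0,0,0,0]]

```text
time: 8.35
tool_pos: [0.5491, 0.148, 0.1793]
tool_rot: [0.0, 0.996, 0.095, 0.0]
contact_force: [0.6, 0.0, -0.2]
gripper_width: 0.997
```

```bash
python3 - <<'E'
from h import *
st()
E
```

```text
t 8.35 p [0.5491 0.148  0.1793] yaw -79.13 F [ 0.57  0.04 -0.16] M [ 0.05  0.02 -0.06] w 0.997 q6 1.513617402786522
```

Released. I'll lift straight up, then move clear toward the start side to check.

>>> servo_tool:
  deltas:
    - [[85,0,0,30,0],[85,0,0,60,0],[85,0,0,90,0],[85,0,0,100,0]]

```text
time: 8.85
tool_pos: [0.5499, 0.1483, 0.2819]
tool_rot: [-0.0, 0.995, 0.095, 0.002]
contact_force: [0.3, -0.8, -0.4]
gripper_width: 1.0
```

>>> servo_tool:
  deltas:
    - [[85,-20,-48,0,0],[85,-40,-96,0,0],[85,-60,-144,0,0],[85,-80,-192,0,0],[85,-96,-240,0,0]]

```text
time: 9.48
tool_pos: [0.4518, -0.0931, 0.2781]
tool_rot: [-0.0, 0.995, 0.095, -0.001]
contact_force: [0.8, -0.2, 1.0]
gripper_width: 0.995
```

>>> servo_tool:
  deltas:
    - [[85,-20,-48,0,0],[85,-40,-96,0,0],[85,-60,-144,0,0],[85,-80,-192,0,0],[85,-96,-240,0,0]]

```text
time: 10.1
tool_pos: [0.3558, -0.3331, 0.2782]
tool_rot: [-0.0, 0.996, 0.095, -0.0]
contact_force: [0.8, 0.1, 0.8]
gripper_width: 0.994
```

```bash
python3 - <<'E'
from h import *
st()
s=grab_frame("side")[:,:,::-1];t=grab_frame("top")[:,:,::-1]
cv2.imwrite("pics/top5.png",t)
cv2.imwrite("pics/a5.png",np.hstack([cv2.resize(t[145:225,235:315],(400,400),interpolation=cv2.INTER_CUBIC),cv2.resize(t[145:225,330:410],(400,400),interpolation=cv2.INTER_CUBIC)]))
E
```

```text
t 10.1 p [ 0.3558 -0.3331  0.2782] yaw -79.15 F [0.75 0.12 0.76] M [-0.   -0.06 -0.01] w 0.994 q6 0.47601712801781876
```

View pics/a5.png

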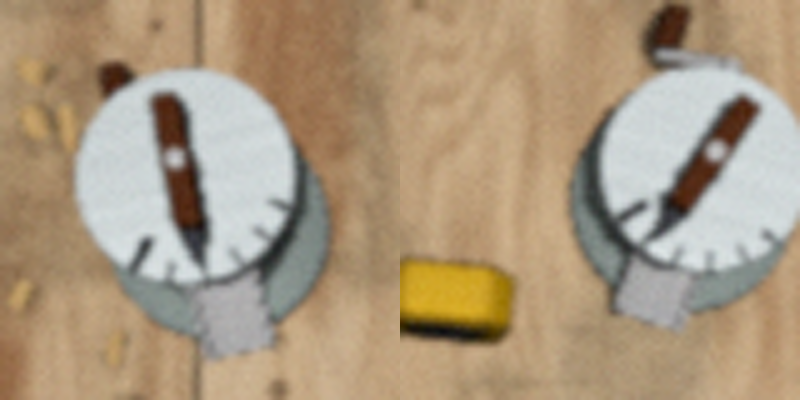

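The tall mill's nose (204,268) lies over the second short mark. I'll check the angle and that the other things haven't moved.

```bash
python3 - <<'E'
from h import *
P=lambda x,y:(235+(x+.5)/5-.5,145+(y+.5)/5-.5)
b=ray("top",*P(174,158),.188);n=ray("top",*P(204,265),.169)
a=np.degrees(np.arctan2(*(n-b)[1::-1]))%360;print("nose ang",a,"setting",a-151.5, np.radians(a-151.5))
A=cv2.imread("pics/top0.png").astype(int);B=cv2.imread("pics/top5.png").astype(int)
d=np.abs(A-B).max(2);print("short mill diff>50:",(d[145:215,360:420]>50).sum(),"tape:",(d[190:220,318:358]>50).sum(),"tall:",(d[150:215,245:300]>50).sum())
job_done()
E
```

```text
nose ang 194.24347286125345 setting 42.74347286125345 0.7460143351657141
short mill diff>50: 0 tape: 0 tall: 271
the job is handed in; nothing more can be done
```

I set the taller mill two marks open from the stop, let go of its bar, moved clear and handed the job in at about 10 s.

- **Stop:** I turned the bar clockwise until the wrist moment rose from about 0.1 to 1.3 N m. The camera showed the nose on the long mark, and I held it there briefly.
- **Setting:** I turned it back 40°. The last top picture shows the nose over the second short mark. My pixel measurement gives about 43° (0.75 rad), and the tool's own turn gives about 40°. The two differ by about 3°, and both are within the 30–50° allowed.
- **Left alone:** comparing the first and last top pictures, the shorter mill and the tape measure show no change.
- **Forces:** the contact force readings at the end of each move stayed below about 10 N.

No check failed.

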